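# Start the disc in the CD player

## Robot

A 6-joint arm with a two-finger parallel gripper is mounted at the origin on the work surface. World frame = base frame: x ahead of the robot, y to its left, z up, the work surface at z = 0. Lengths are in m, angles in rad, forces in N, time in s.
With the tool pointing down it reaches from about 0.425 to 0.925 m from the base axis. Payload 12.5 kg.
Tool frame: the origin (TCP) lies midway between the tips of the shut fingers; the grasp point (between the pads) lies 19 mm behind it; z points along the fingers, y is the line along which they close (so a half turn about z gives the same grasp; the last joint's range is limited). The gripper opens to 85 mm and grips with 20 to 120 N. Pads are 22 mm wide; open, the fingers measure 114 mm over their backs; the gripper's body (76 mm by 85 mm) begins 54 mm behind the grasp point. The pads swing forward as they close: fully open they stand 13 mm farther back than shut.
Start: joints at [-1.32, 0.491, 1.559, -0, 1.092, -0.106], TCP at [0.218, -0.586, 0.231] pointing down, gripper open.
Joint ranges: [-3.1, 3.1], [-0.84, 2.19], [0.05, 2.79], [-1.13, 4.28], [0.06, 2.93], [-2.69, 2.69]. Speed limits (rad/s): [2.22, 2.22, 2.79, 3.14, 3.14, 3.14].

## Interface

Orientations are given as [roll, pitch, yaw] about the fixed x, y, z axes, in that order (R = Rz(yaw) Ry(pitch) Rx(roll)).
In Python, from rig import manip, optics gives the robot as it stands.
- The arm moves only by the tool play_rows, never from a script. Its argument "targets" is a list of rows, each an object of numbers: "x", "y", "z": the shift along the world's x, y, z in mm; "ax", "ay", "az": the turn, a rotation vector about the world's x, y, z in rad. A call has 1 to 10 rows; each row is the pose to reach, as a shift and turn from the pose commanded when the call began; what a row does not reach only later rows make up. A row lasts 1/10 s, in which the tool goes at most 50 mm and 8.59 degrees, less where a joint would pass 70% of its speed; a pose out of reach is approached as far as the arm can. A call with a gripper value outside its range is refused whole. "fingers" is the gripper's target within -1 to 1 (fully open at 1, half-way at 0, shut at -1), set as the call begins (left out, the last holds). The fingers move at their own pace and stop on an object; "grip_force" is the grip in N (left out, the last holds). Time passes only in rows, so rows that repeat a pose let the fingers close. It gives the time, the measured TCP pose, the force, the opening and the grip force at its end, in the units of the state.
- manip.observe(): the state, without advancing time (a new reading comes with each control period).
- optics.snapshot(name): name is "side" or "top"; returns (picture, depth): 480x640x3 uint8, blue, green, red; 480x640 float32, m along the optical axis (not along the pixel's ray), 0 where there is no reading.
- optics.get_calibration(name): a dict with "mtx" (3x3 intrinsics, pixels), "extrinsics" (4x4, takes a point from camera to world coordinates). Camera axes: x right, y down, z forward; pixel columns grow to the right and rows downward; lengths in m; the calibration is good to about 2 mm. A picture is of the moment at which its call begins. get_calibration takes no time and is no camera call.
- manip.sign_off(): hands the job in; it is judged then, once.
Trained networks look in the newest picture that a camera, given by its name, has taken for a name from the list of things; names that differ only in an ending like _2 or _b are one class to them, and where a whole thing is asked for, a point or a joint stands for the part that bears it (a point fixed in the world has none). Each returns a list of dicts, best first, with "p" (0 to 1); they miss things now and then, are a little off and sometimes report something else, mostly with a low value. They report only what shows in the picture. A call takes as long as a camera call.
- optics.search_frame(camera, label): "extent" ([left, top, right, bottom] in pixels, round what is visible of it).
- optics.place_of(camera, label): "location" ([column, row] in pixels: a listed point, or the origin of a listed thing).
The state is a dict: "time_s": time; "joints": joint angles; "joint_vel": joint speeds; "joint_efforts": joint torques, N m; "tcp_pos": TCP position; "ee_rot": TCP orientation; "contact_force": force on the tool from outside, world axes, zero at the start; "ft_torque": the same for the moment, N m; "gripper_width": finger opening in m; "grasp_force": force on a finger pad.
Only numpy, scipy, OpenCV 4.12 (cv2) and the standard library are available. Lean on these libraries where they do the work, as an engineer would, in place of code of your own. Each camera call takes 0.05 s, during which the arm holds its last target. There are 200 camera calls.

## Task

Start the disc that is lying in the CD player: with closed fingers push the open disc lid down until it is fully shut, then switch the power rocker on by pressing its raised end (the one with the white bar) down as far as it goes, and then press the yellow play key all the way down for a moment and let it come back up. Keep to that order, press no other key, do not lift or shift the player, and leave the mug, remote control, disc case and book where they are.

Things in the scene. Friction and masses are not known exactly. Their poses are not given: they have to be found in the camera images.
- player: Wooden CD player, 250 mm deep (x) x 360 mm wide (y), top panel 110 mm above the table, about 3 kg, loose on rubber feet. Origin: centre of its underside; x points away from the user (key strip towards lid hinge), y to the user's left, z up. On top: keys along the near edge, lid behind them, rocker on the right (-y), volume knob 42 mm across, 20 mm high on the left, 130 mm from the middle
- lid_hinge (a point): middle of the lid's hinge axis, which runs along the player's y, 105 mm behind the player's centre and 112 mm above the table
- lid_edge (a point): middle of the lid's free (near) edge, on its upper face. The lid is a light square frame with a clear window, 150 x 150 mm and 14 mm thick; this point lies 150 mm from the hinge axis and 14 mm above the hinge plane. With the lid shut its flat upper face is level, 126 mm above the table
- lid (a joint): opening angle of the lid in rad: 0 fully shut, 1.0 its stop; it starts between 0.35 and 0.8 with the near edge up. A friction hinge holds it where it is left; 1 to 2 N down at 80 mm from the hinge moves it. Push on its upper face, on the half away from the hinge or near the middle
- rocker_on (a point): Place to press, straight down: top of the power rocker near its far end, the ON end with the white bar, 16 mm from the pivot. Black V-shaped rocker 46 mm long (along the player's x), 22 mm wide, in a bezel 54 x 32 mm, 5 mm high. While off its far half slopes up; pressed home this half lies level, 10 mm above the panel (120 mm above the table), about 5 mm lower here
- power (a joint): tilt of the power rocker in rad: 0 off (far half up), 0.32 fully on (far half level). It is stiff and stays where it is left, so it must be pressed home; about 4 N at the marked point moves it
- play_top (a point): centre of the top of the play key: yellow with a dark triangle, 26 mm (x) x 30 mm (y), its top 8 mm above the top panel, second from the user's left in a row of four keys at 42 mm spacing
- play (a joint): travel of the play key in m: 0 up, 0.005 fully down; a spring returns it; 1.5 N starts it and 4.5 N holds it fully down, where it still stands 3 mm proud of the panel
- back_top (a point): centre of the top of the skip-back key, dark, same size, first from the user's left: not to be pressed
- back (a joint): travel of the skip-back key in m, 0 up, 0.005 down
- stop_top (a point): centre of the top of the stop key, dark with a white square, same size, third from the user's left: not to be pressed
- stop (a joint): travel of the stop key in m, 0 up, 0.005 down
- next_top (a point): centre of the top of the skip-forward key, dark, same size, fourth from the user's left: not to be pressed
- next (a joint): travel of the skip-forward key in m, 0 up, 0.005 down
- mug: white mug, 80 mm across, 92 mm high, handle on its +y side; origin at the centre of its underside; stands beside the player; leave alone
- remote: black remote control 150 x 44 x 18 mm lying beside the player; origin at the centre of its underside, long side along its x; leave alone
- cd_case: flat disc case 125 x 142 x 10 mm lying beside the player; origin at the centre of its underside; leave alone
- book: paperback 113 x 178 x 23 mm lying beside the player; origin at the centre of its underside; leave alone

How it is judged:
On the way, in this order (a step that is already met when the one before it is completed fails the run):
1. the disc lid is pushed fully shut (value of joint lid below 0.035 rad), for 0.2 s.
2. the power rocker is pressed home to on (value of joint power above 0.28 rad), for 0.2 s.
3. the yellow play key is pressed all the way down (value of joint play above 0.004 m), for 0.1 s.
At the end, for the whole second after the job is handed in: The lid is shut (within 0.035 rad), the power rocker is on (above 0.28 rad), the play key and all other keys are back up (within 1.5 mm), and the player stands level, at rest, within 30 mm of where it was (value of joint lid below 0.035 rad and value of joint power above 0.28 rad and value of joint each of play, back, stop, next below 0.0015 m and distance of player from where it was at the start of the episode below 0.03 m and angle between player's own z axis and vertical below 0.05 rad and linear speed of player below 0.02 m/s); the robot touches nothing.
It fails at once if the power was switched on while the lid was open (value of joint power above 0.2 rad and value of joint lid above 0.06 rad).
It fails at once if the play key was pressed before the power was on (value of joint play above 0.003 m and value of joint power below 0.2 rad).
It fails at once if another key was pressed (value of joint any of back, stop, next above 0.003 m).
It fails at once if the player was lifted, tipped or shifted by more than 30 mm (height (world z) of player above 0.012 m or angle between player's own z axis and vertical above 0.08 rad or distance of player from where it was at the start of the episode above 0.03 m).
It fails at once if the mug, remote control, disc case or book was picked up or moved by more than 25 mm (distance of any of mug, remote, cd_case, book from where it was at the start of the episode above 0.025 m).
It also fails if it takes over 45 s, if anything falls off the work surface, if the arm or the gripper's body presses on something with over 40 N, if the wrist force passes 120 N, or if a joint passes its speed limit or range.

## Working session

There is one attempt and no reset: what is moved stays moved. The work goes in short steps, Python scripts to look and compute and a tool call to move; the robot and the scene stay as the last step left them, time stands still between calls to the robot, and variables do not carry over. Pictures are saved under pics/ and viewed, at most 10 in all, crops included, and the job is handed in when it is done.

Besides the shell and the picture viewer there is one more tool, called after "Call:" by a JSON object that holds its "method" and its "body". play_rows: Moves the arm, as the interface text tells. Its arguments: {"type":"object","properties":{"targets":{"type":"array","items":{"type":"object","properties":{"x":{"type":"number"},"y":{"type":"number"},"z":{"type":"number"},"ax":{"type":"number"},"ay":{"type":"number"},"az":{"type":"number"}}}},"fingers":{"type":"number"},"grip_force":{"type":"number"}},"required":["targets"]}

```bash
mkdir -p pics; cat > h.py <<'E'
import numpy as np, cv2
from rig import manip, optics
def pt(cam, px, D):
    c=optics.get_calibration(cam);K=np.array(c["mtx"]);T=np.array(c["extrinsics"])
    u,v=px;iu,iv=int(round(u)),int(round(v))
    w=D[max(iv-2,0):iv+3,max(iu-2,0):iu+3];w=w[w>0]
    d=np.median(w) if w.size else np.nan
    return (T@np.r_[np.linalg.inv(K)@[u,v,1]*d,1])[:3]
def ray(cam,px,z):
    c=optics.get_calibration(cam);K=np.array(c["mtx"]);T=np.array(c["extrinsics"])
    r=T[:3,:3]@np.linalg.inv(K)@[*px,1];o=T[:3,3]
    return o+r*(z-o[2])/r[2]
def proj(cam,p):
    c=optics.get_calibration(cam);K=np.array(c["mtx"]);T=np.linalg.inv(np.array(c["extrinsics"]))
    q=K@(T@np.r_[p,1])[:3];return q[:2]/q[2]
E
python3 - <<'E'
from h import *
np.set_printoptions(precision=3,suppress=True)
Z=dict(player=0,lid_hinge=.112,lid_edge=None,rocker_on=.125,play_top=.118,back_top=.118,stop_top=.118,next_top=.118)
for cam in("top","side"):
    P,D=optics.snapshot(cam);cv2.imwrite(f"pics/{cam}0.png",P);np.save(f"{cam}0.npy",D)
    for n,z in Z.items():
        for r in optics.place_of(cam,n)[:2]:
            print(cam,n,round(r["p"],2),np.array(r["location"]),"depth",pt(cam,r["location"],D),"ray",None if z is None else ray(cam,r["location"],z))
print(manip.observe())
E
```

```text
top player 0.84 [323.3 217.3] depth [0.57  0.026 0.194] ray [0.587 0.023 0.   ]
top lid_hinge 0.64 [331.7 153.8] depth [0.693 0.008 0.13 ] ray [0.697 0.007 0.112]
top lid_edge 0.88 [324.2 216.4] depth [0.571 0.024 0.196] ray None
top rocker_on 0.66 [396.6 218.9] depth [ 0.571 -0.11   0.124] ray [ 0.571 -0.11   0.125]
top play_top 0.75 [308.4 254.6] depth [0.508 0.053 0.118] ray [0.508 0.053 0.118]
top back_top 0.59 [288.3 252.2] depth [0.513 0.09  0.119] ray [0.513 0.09  0.118]
top next_top 0.55 [356.5 256.9] depth [ 0.502 -0.035  0.118] ray [ 0.502 -0.036  0.118]
side player 0.57 [298.5 272.6] depth [0.532 0.114 0.11 ] ray [0.586 0.022 0.   ]
side lid_hinge 0.88 [252.2 210.5] depth [0.68  0.032 0.137] ray [0.698 0.007 0.112]
side lid_hinge 0.41 [177.1 353.8] depth [0.668 0.309 0.02 ] ray [0.612 0.355 0.112]
side lid_edge 0.83 [300.3 198.3] depth [0.577 0.022 0.197] ray None
side rocker_on 0.74 [337.3 189.5] depth [ 0.571 -0.122  0.122] ray [ 0.57  -0.119  0.125]
side play_top 0.47 [327.  252.2] depth [0.507 0.051 0.118] ray [0.507 0.052 0.118]
side back_top 0.59 [318.3 265.6] depth [0.505 0.09  0.118] ray [0.505 0.09  0.118]
side stop_top 0.72 [299.3 196.1] depth [0.585 0.012 0.192] ray [ 0.633 -0.071  0.118]
side stop_top 0.66 [340.4 238.7] depth [0.501 0.007 0.118] ray [0.501 0.007 0.118]
side next_top 0.58 [349.9 227.3] depth [ 0.5   -0.032  0.117] ray [ 0.499 -0.031  0.118]
{'time_s': 0.9, 'joints': array([-1.32 ,  0.491,  1.559, -0.   ,  1.092, -0.106]), 'joint_vel': array([ 0.002,  0.001,  0.002, -0.   , -0.   , -0.   ]), 'joint_efforts': array([ -0.   , -61.827, -26.185,  -0.   ,   0.   ,  -0.   ]), 'tcp_pos': array([ 0.218, -0.586,  0.231]), 'ee_rot': array([3.142, 0.   , 0.357]), 'contact_force': array([ 0.302,  0.183, -0.445]), 'ft_torque': array([-0.002, -0.034,  0.01 ]), 'grasp_force': 0.0, 'gripper_width': 0.08533973137381619}
```

View pics/top0.png

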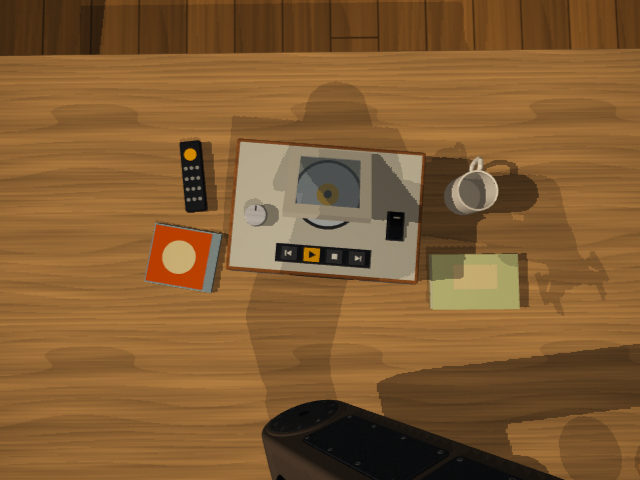

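View pics/side0.png

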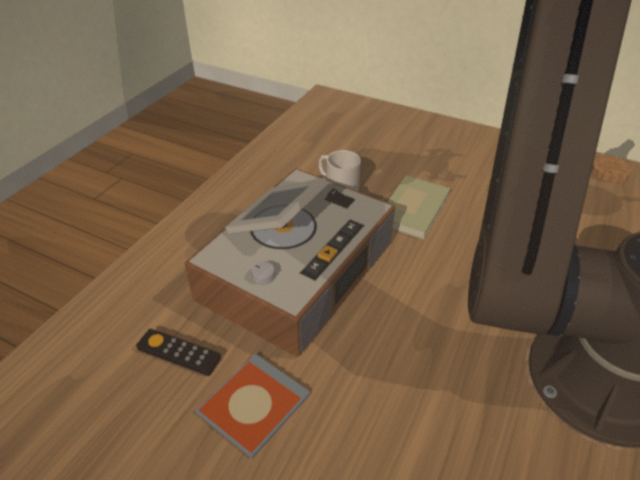

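The top view shows the player upright on the table, yawed slightly clockwise, with panel corners at (239,139), (424,153), (417,283) and (228,268). The lid is half open, the rocker is at (396,226) with its white bar at about (396,217), and the yellow key is at (311,255). The side view agrees with this and shows the lid edge up at about (300,198). Next I'll refine the pose from the panel corners and colour blobs.

```bash
python3 - <<'E'
from h import *
np.set_printoptions(precision=4,suppress=True)
P=cv2.imread("pics/top0.png");D=np.load("top0.npy")
C=np.array([ray("top",p,.11) for p in[(239,139),(424,153),(417,283),(228,268)]])
print("centre",C.mean(0),"sizes",[np.linalg.norm(C[i]-C[i-1]) for i in range(4)])
d=(C[0]+C[1]-C[2]-C[3])[:2];yaw=np.arctan2(d[1],d[0]);e=(C[0]+C[3]-C[1]-C[2])[:2];print("yaw",yaw,np.arctan2(-e[0],e[1]))
H=cv2.cvtColor(P,cv2.COLOR_BGR2HSV)
m=cv2.inRange(H,(15,150,120),(35,255,255));m[:240]=0;m[270:]=0;m[:,:295]=0;m[:,330:]=0
v,u=np.nonzero(m);(c,s,a)=cv2.minAreaRect(np.c_[u,v].astype(np.float32));print("play",c,s,ray("top",c,.118))
k=(P.max(2)<60).astype(np.uint8);k[:200]=0;k[250:]=0;k[:,:380]=0;k[:,410:]=0
v,u=np.nonzero(k);c,s,a=cv2.minAreaRect(np.c_[u,v].astype(np.float32));r=ray("top",c,.115);print("bezel",c,s,a,r)
c0=C.mean(0)[:2]
for y in(yaw,):
  R=np.array([[np.cos(y),-np.sin(y)],[np.sin(y),np.cos(y)]])
  print("on pt",r[:2]+R@[.016,0],"hinge",c0+R@[.105,0],"push",c0+R@[-.015,0])
  print("bezel in player",R.T@(r[:2]-c0))
cv2.imwrite("pics/crop.png",cv2.resize(P[135:290,220:430],None,fx=3.7,fy=3.7,interpolation=cv2.INTER_CUBIC))
E
```

```text
centre [0.5907 0.0176 0.11  ] sizes [np.float64(0.24444864456841361), np.float64(0.35171270790003756), np.float64(0.24540381841188072), np.float64(0.3527851747745018)]
yaw -0.08297517147100791 -0.09015975669374557
play (311.0, 254.5) (13.0, 16.0) [0.5078 0.0485 0.118 ]
bezel (394.9877014160156, 225.72154235839844) (17.473054885864258, 28.955350875854492) 3.1798300743103027 [ 0.5594 -0.1086  0.115 ]
on pt [ 0.5753 -0.1099] hinge [0.6953 0.0089] push [0.5757 0.0189]
bezel in player [-0.0207 -0.1284]
```

View pics/crop.png

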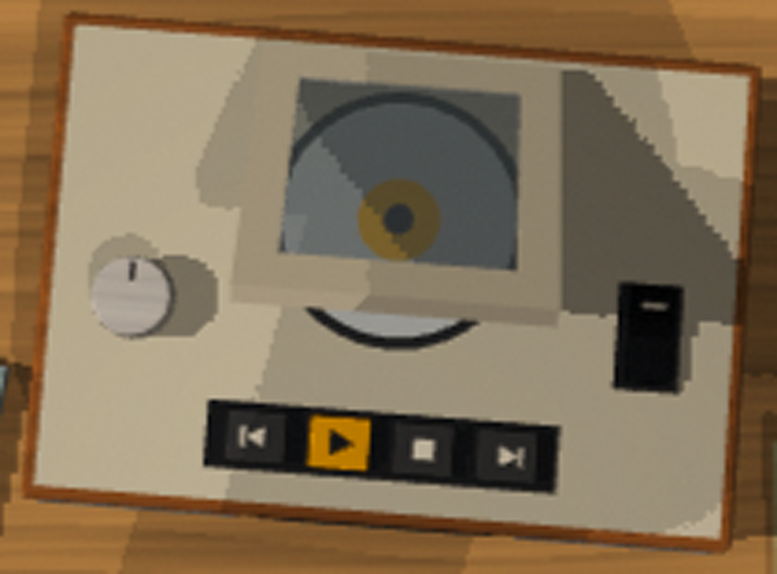

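Call:
{"method": "play_rows", "body": {"fingers": -1, "targets": [{"z": 30,"az": -0.1},{"x": 30,"y": 50,"z": 40,"az": -0.2},{"x": 55,"y": 90,"z": 40,"az": -0.3},{"x": 80,"y": 130,"z": 40,"az": -0.4},{"x": 105,"y": 170,"z": 40,"az": -0.43},{"x": 130,"y": 210,"z": 40,"az": -0.43},{"x": 155,"y": 250,"z": 40,"az": -0.43},{"x": 180,"y": 290,"z": 40,"az": -0.43},{"x": 205,"y": 330,"z": 40,"az": -0.43},{"x": 230,"y": 370,"z": 40,"az": -0.43}]}}

```text
invalid input
```

The crop shows the bezel at crop x 613–683 with the white bar at (655,305), which is pixel (397,217) in the full picture. The yellow key is at crop (339,443). Both agree with the measurements. The move was refused, so I'll retry with complete rows.

Call:
{"method": "play_rows", "body": {"fingers": -1, "grip_force": 20, "targets": [{"x": 0,"y": 0,"z": 30,"ax": 0,"ay": 0,"az": -0.1},{"x": 25,"y": 40,"z": 40,"ax": 0,"ay": 0,"az": -0.2},{"x": 50,"y": 80,"z": 40,"ax": 0,"ay": 0,"az": -0.3},{"x": 75,"y": 120,"z": 40,"ax": 0,"ay": 0,"az": -0.4},{"x": 100,"y": 160,"z": 40,"ax": 0,"ay": 0,"az": -0.44},{"x": 125,"y": 200,"z": 40,"ax": 0,"ay": 0,"az": -0.44},{"x": 150,"y": 240,"z": 40,"ax": 0,"ay": 0,"az": -0.44},{"x": 175,"y": 280,"z": 40,"ax": 0,"ay": 0,"az": -0.44},{"x": 200,"y": 320,"z": 40,"ax": 0,"ay": 0,"az": -0.44},{"x": 225,"y": 360,"z": 40,"ax": 0,"ay": 0,"az": -0.44}]}}

```text
time_s: 1.9
tcp_pos: [0.444, -0.2239, 0.2716]
ee_rot: [3.141, -0.0, -0.083]
contact_force: [0.4, -0.8, 0.0]
gripper_width: 0.0
grasp_force: 0.0
```

Call:
{"method": "play_rows", "body": {"targets": [{"x": 25,"y": 40,"z": 0,"ax": 0,"ay": 0,"az": 0},{"x": 50,"y": 80,"z": 0,"ax": 0,"ay": 0,"az": 0},{"x": 75,"y": 120,"z": 0,"ax": 0,"ay": 0,"az": 0},{"x": 100,"y": 160,"z": 0,"ax": 0,"ay": 0,"az": 0},{"x": 125,"y": 200,"z": 0,"ax": 0,"ay": 0,"az": 0},{"x": 147,"y": 243,"z": 0,"ax": 0,"ay": 0,"az": 0},{"x": 147,"y": 243,"z": -25,"ax": 0,"ay": 0,"az": 0},{"x": 147,"y": 243,"z": -50,"ax": 0,"ay": 0,"az": 0},{"x": 147,"y": 243,"z": -70,"ax": 0,"ay": 0,"az": 0},{"x": 147,"y": 243,"z": -80,"ax": 0,"ay": 0,"az": 0}]}}

```text
time_s: 2.9
tcp_pos: [0.5898, 0.0175, 0.1897]
ee_rot: [3.142, 0.002, -0.083]
contact_force: [1.0, 0.5, 0.6]
gripper_width: -0.0
grasp_force: 0.4
```

Lower to about 0.131 and watch the force.

Call:
{"method": "play_rows", "body": {"targets": [{"x": 0,"y": 0,"z": -7,"ax": 0,"ay": 0,"az": 0},{"x": 0,"y": 0,"z": -14,"ax": 0,"ay": 0,"az": 0},{"x": 0,"y": 0,"z": -21,"ax": 0,"ay": 0,"az": 0},{"x": 0,"y": 0,"z": -28,"ax": 0,"ay": 0,"az": 0},{"x": 0,"y": 0,"z": -35,"ax": 0,"ay": 0,"az": 0},{"x": 0,"y": 0,"z": -42,"ax": 0,"ay": 0,"az": 0},{"x": 0,"y": 0,"z": -48,"ax": 0,"ay": 0,"az": 0},{"x": 0,"y": 0,"z": -53,"ax": 0,"ay": 0,"az": 0},{"x": 0,"y": 0,"z": -57,"ax": 0,"ay": 0,"az": 0},{"x": 0,"y": 0,"z": -60,"ax": 0,"ay": 0,"az": 0}]}}

```text
time_s: 3.9
tcp_pos: [0.5903, 0.0174, 0.131]
ee_rot: [3.141, 0.0, -0.083]
contact_force: [-0.7, 0.5, 0.6]
gripper_width: 0.0003
grasp_force: 0.3
```

Call:
{"method": "play_rows", "body": {"targets": [{"x": 0,"y": 0,"z": -1,"ax": 0,"ay": 0,"az": 0},{"x": 0,"y": 0,"z": -2,"ax": 0,"ay": 0,"az": 0},{"x": 0,"y": 0,"z": -3,"ax": 0,"ay": 0,"az": 0},{"x": 0,"y": 0,"z": -4,"ax": 0,"ay": 0,"az": 0},{"x": 0,"y": 0,"z": -4,"ax": 0,"ay": 0,"az": 0}]}}

```text
time_s: 4.4
tcp_pos: [0.5904, 0.0173, 0.1273]
ee_rot: [3.142, -0.0, -0.083]
contact_force: [-0.4, -0.1, -0.2]
gripper_width: -0.0
grasp_force: 0.0
```

```bash
python3 - <<'E'
from h import *
P,D=optics.snapshot("side");np.save("side1.npy",D)
for r in optics.place_of("side","lid_edge"):print(r,pt("side",r["location"],D))
cv2.imwrite("pics/s1.png",cv2.resize(P[140:340,170:420],None,fx=3,fy=3))
E
```

```text
{'location': [314.9, 234.3], 'p': 0.78} [0.54720734 0.02281816 0.12240514]
```

View pics/s1.png

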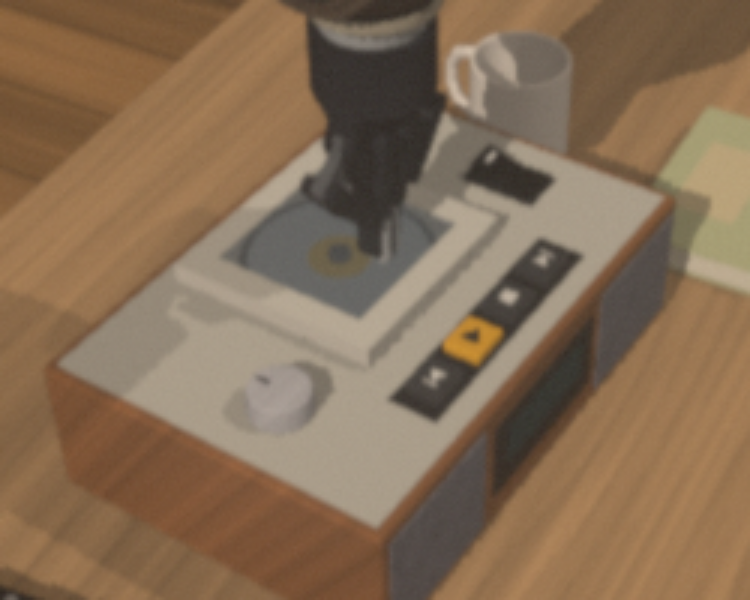

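The crop shows the lid almost shut, with its near edge at about full-picture (315,234) and the finger on the window at about crop (380,250). A little more pressing should close it.

Call:
{"method": "play_rows", "body": {"targets": [{"x": 0,"y": 0,"z": -1,"ax": 0,"ay": 0,"az": 0},{"x": 0,"y": 0,"z": -2,"ax": 0,"ay": 0,"az": 0},{"x": 0,"y": 0,"z": -3,"ax": 0,"ay": 0,"az": 0},{"x": 0,"y": 0,"z": -3,"ax": 0,"ay": 0,"az": 0}]}}

```text
time_s: 4.9
tcp_pos: [0.5904, 0.0173, 0.1258]
ee_rot: [3.141, -0.001, -0.083]
contact_force: [-5.8, 0.2, 16.6]
gripper_width: 0.0002
grasp_force: 8.2
```

Firm contact at the shut height (0.126). I'll hold, lift and go over to the rocker.

Call:
{"method": "play_rows", "body": {"targets": [{"x": 0,"y": 0,"z": 0,"ax": 0,"ay": 0,"az": 0},{"x": 0,"y": 0,"z": 0,"ax": 0,"ay": 0,"az": 0},{"x": 0,"y": 0,"z": 10,"ax": 0,"ay": 0,"az": 0},{"x": 0,"y": 0,"z": 30,"ax": 0,"ay": 0,"az": 0},{"x": -5,"y": -35,"z": 40,"ax": 0,"ay": 0,"az": 0},{"x": -9,"y": -75,"z": 40,"ax": 0,"ay": 0,"az": 0},{"x": -12,"y": -105,"z": 40,"ax": 0,"ay": 0,"az": 0},{"x": -14,"y": -128,"z": 40,"ax": 0,"ay": 0,"az": 0},{"x": -14,"y": -128,"z": 20,"ax": 0,"ay": 0,"az": 0},{"x": -14,"y": -128,"z": 10,"ax": 0,"ay": 0,"az": 0}]}}

```text
time_s: 5.9
tcp_pos: [0.5759, -0.1113, 0.1335]
ee_rot: [-3.141, 0.001, -0.084]
contact_force: [-0.0, 0.1, -0.5]
gripper_width: 0.0001
grasp_force: 0.0
```

```bash
python3 - <<'E'
from h import *
P,D=optics.snapshot("side")
for r in optics.place_of("side","lid_edge"):print(r,pt("side",r["location"],D))
for n,z in dict(play_top=.118,rocker_on=.125).items():
  for r in optics.place_of("side",n)[:1]:print(n,r["p"],ray("side",r["location"],z))
print(manip.observe()["tcp_pos"])
cv2.imwrite("pics/s2.png",cv2.resize(P[140:340,170:420],None,fx=3,fy=3))
E
```

```text
{'location': [316.2, 233.5], 'p': 0.83} [0.5462823  0.01931313 0.12204403]
play_top 0.73 [ 0.57300195 -0.13260625  0.118     ]
rocker_on 0.78 [ 0.56346884 -0.10784851  0.125     ]
[ 0.57648618 -0.11017996  0.13450078]
```

View pics/s2.png

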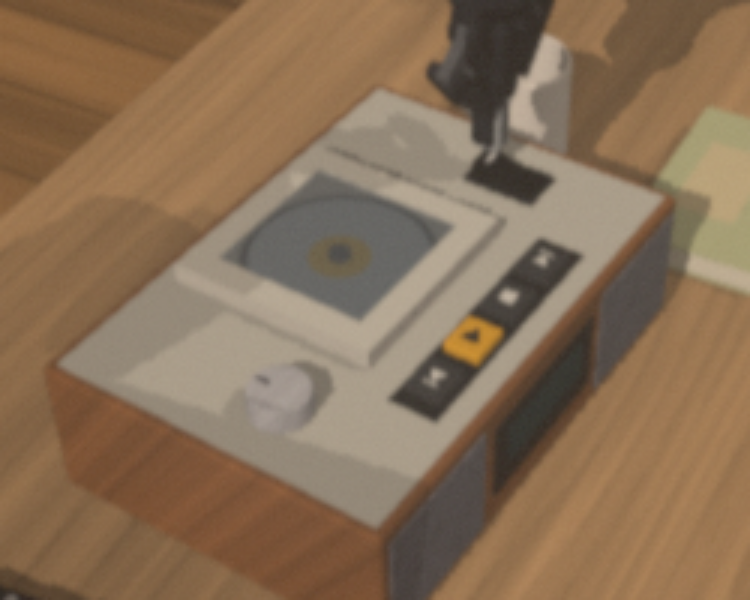

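The crop shows the lid flat and shut, and the fingers at crop (492,150) over the far (ON) end of the rocker. Now I'll press.

Call:
{"method": "play_rows", "body": {"targets": [{"x": 0,"y": 0,"z": -4,"ax": 0,"ay": 0,"az": 0},{"x": 0,"y": 0,"z": -8,"ax": 0,"ay": 0,"az": 0},{"x": 0,"y": 0,"z": -10,"ax": 0,"ay": 0,"az": 0},{"x": 0,"y": 0,"z": -12,"ax": 0,"ay": 0,"az": 0},{"x": 0,"y": 0,"z": -14,"ax": 0,"ay": 0,"az": 0}]}}

```text
time_s: 6.6
tcp_pos: [0.5768, -0.1107, 0.1206]
ee_rot: [3.141, -0.001, -0.083]
contact_force: [3.3, 0.3, 3.7]
gripper_width: 0.0002
grasp_force: 1.9
```

Call:
{"method": "play_rows", "body": {"targets": [{"x": 0,"y": 0,"z": -1,"ax": 0,"ay": 0,"az": 0},{"x": 0,"y": 0,"z": -2,"ax": 0,"ay": 0,"az": 0},{"x": 0,"y": 0,"z": -2,"ax": 0,"ay": 0,"az": 0}]}}

```text
time_s: 6.9
tcp_pos: [0.5767, -0.1107, 0.1196]
ee_rot: [3.141, -0.002, -0.083]
contact_force: [0.2, 1.6, 15.6]
gripper_width: 0.0002
grasp_force: 7.8
```

The rocker is home (0.1196 at 15 N). Hold, lift and move to above the play key.

Call:
{"method": "play_rows", "body": {"targets": [{"x": 0,"y": 0,"z": -1,"ax": 0,"ay": 0,"az": 0},{"x": 0,"y": 0,"z": -1,"ax": 0,"ay": 0,"az": 0},{"x": 0,"y": 0,"z": 0,"ax": 0,"ay": 0,"az": 0},{"x": 0,"y": 0,"z": 15,"ax": 0,"ay": 0,"az": 0},{"x": 0,"y": 0,"z": 35,"ax": 0,"ay": 0,"az": 0},{"x": -17,"y": 40,"z": 40,"ax": 0,"ay": 0,"az": 0},{"x": -34,"y": 80,"z": 40,"ax": 0,"ay": 0,"az": 0},{"x": -51,"y": 120,"z": 40,"ax": 0,"ay": 0,"az": 0},{"x": -68,"y": 159,"z": 40,"ax": 0,"ay": 0,"az": 0},{"x": -68,"y": 159,"z": 20,"ax": 0,"ay": 0,"az": 0}]}}

```text
time_s: 7.9
tcp_pos: [0.5063, 0.0517, 0.1394]
ee_rot: [-3.141, -0.0, -0.08]
contact_force: [0.7, -1.2, -0.5]
gripper_width: 0.0001
grasp_force: 0.0
```

```bash
python3 - <<'E'
from h import *
P,D=optics.snapshot("side")
print(manip.observe()["tcp_pos"])
cv2.imwrite("pics/s3.png",cv2.resize(P[140:290,250:400],None,fx=4,fy=4))
E
```

```text
[0.50587233 0.05022141 0.13582592]
```

View pics/s3.png

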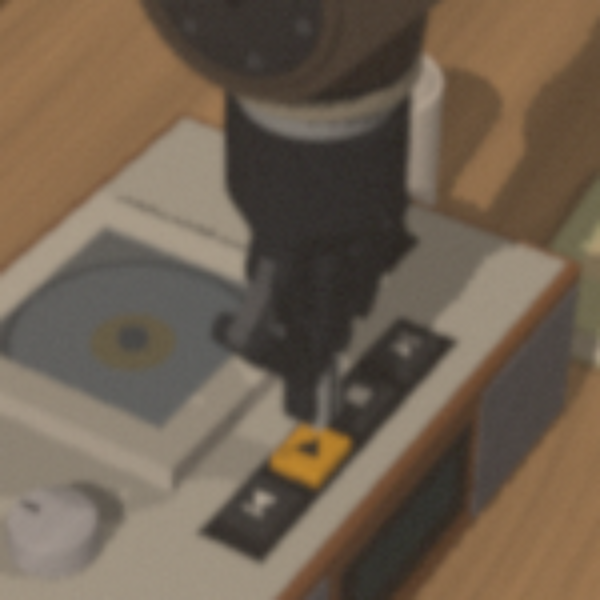

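The fingers, at crop (315,420), sit right over the yellow key at (312,455). Pressing now.

Call:
{"method": "play_rows", "body": {"targets": [{"x": 0,"y": 0,"z": -10,"ax": 0,"ay": 0,"az": 0},{"x": 0,"y": 0,"z": -17,"ax": 0,"ay": 0,"az": 0},{"x": 0,"y": 0,"z": -21,"ax": 0,"ay": 0,"az": 0},{"x": 0,"y": 0,"z": -24,"ax": 0,"ay": 0,"az": 0},{"x": 0,"y": 0,"z": -26,"ax": 0,"ay": 0,"az": 0},{"x": 0,"y": 0,"z": -26,"ax": 0,"ay": 0,"az": 0}]}}

```text
time_s: 8.55
tcp_pos: [0.5083, 0.0478, 0.113]
ee_rot: [3.141, -0.0, -0.083]
contact_force: [-4.1, -3.1, 8.3]
gripper_width: -0.0001
grasp_force: 4.1
```

Call:
{"method": "play_rows", "body": {"targets": [{"x": 0,"y": 0,"z": -1,"ax": 0,"ay": 0,"az": 0},{"x": 0,"y": 0,"z": -1,"ax": 0,"ay": 0,"az": 0},{"x": 0,"y": 0,"z": -1,"ax": 0,"ay": 0,"az": 0}]}}

```text
time_s: 8.85
tcp_pos: [0.5083, 0.0477, 0.1128]
ee_rot: [3.141, -0.001, -0.083]
contact_force: [-6.4, -4.8, 20.0]
gripper_width: 0.0002
grasp_force: 10.0
```

The play key is fully down. I'll lift and retreat so I can check the rocker before handing in.

Call:
{"method": "play_rows", "body": {"targets": [{"x": 0,"y": 0,"z": 10,"ax": 0,"ay": 0,"az": 0},{"x": 0,"y": 0,"z": 40,"ax": 0,"ay": 0,"az": 0},{"x": 0,"y": 0,"z": 80,"ax": 0,"ay": 0,"az": 0},{"x": 0,"y": 0,"z": 120,"ax": 0,"ay": 0,"az": 0},{"x": 0,"y": 0,"z": 160,"ax": 0,"ay": 0,"az": 0},{"x": 0,"y": -40,"z": 160,"ax": 0,"ay": 0,"az": 0},{"x": -10,"y": -80,"z": 160,"ax": 0,"ay": 0,"az": 0},{"x": -20,"y": -120,"z": 160,"ax": 0,"ay": 0,"az": 0},{"x": -20,"y": -160,"z": 160,"ax": 0,"ay": 0,"az": 0},{"x": -20,"y": -200,"z": 160,"ax": 0,"ay": 0,"az": 0}]}}

```text
time_s: 9.85
tcp_pos: [0.488, -0.1534, 0.2719]
ee_rot: [3.141, -0.001, -0.084]
contact_force: [1.5, 0.6, -0.2]
gripper_width: 0.0004
grasp_force: 0.0
```

```bash
python3 - <<'E'
from h import *
P,D=optics.snapshot("side");print(manip.observe()["tcp_pos"])
for n in("lid_edge","play_top","rocker_on"):
  for r in optics.place_of("side",n)[:1]:print(n,r,pt("side",r["location"],D))
cv2.imwrite("pics/s4.png",cv2.resize(P[140:290,250:400],None,fx=4,fy=4))
E
```

```text
[ 0.48841042 -0.15792927  0.27166617]
lid_edge {'location': [316.1, 264.8], 'p': 0.64} [0.50972123 0.08950443 0.11760453]
play_top {'location': [326.5, 248.7], 'p': 0.51} [0.5121778  0.04358481 0.11775082]
rocker_on {'location': [334.3, 194.5], 'p': 0.76} [ 0.57102795 -0.1082274   0.1189834 ]
```

View pics/s4.png

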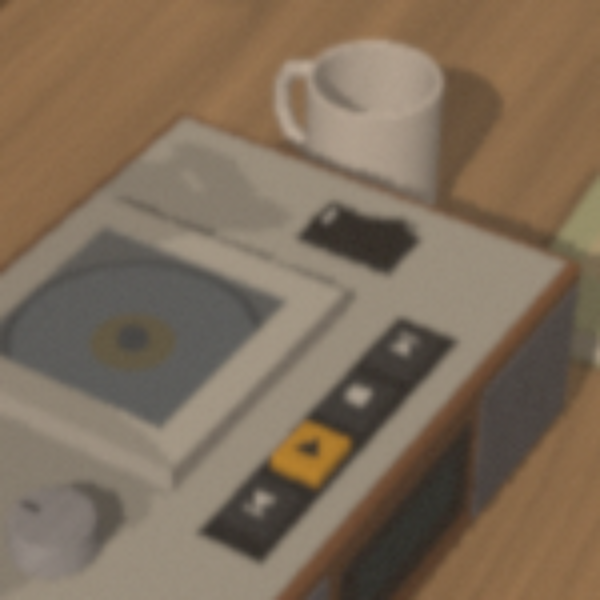

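The crop shows the lid shut and the rocker on, with its near end now raised at crop (405,225) and its white-bar end level at (330,213). The play key is back up at (312,455), and the player has not moved. The "lid_edge" reading at (316,265) lies on the skip-back key, so it is a false detection.

```bash
python3 -c "
from rig import manip
print(manip.sign_off())"
```

```text
the job is handed in; nothing more can be done
None
```

The lid was pushed shut, the rocker pressed home to on, and the play key pressed and released, in that order; the last picture showed all three as required and the player unmoved, and the job is handed in (no verdict was returned).

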